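# Set out the parts of a pipe joint

### The job

Set out the next pipe joint for the fitter: stand the reducer, wide end down, in the middle of the red-rimmed pad, stand the threaded pipe nipple upright in the middle of the yellow-rimmed pad, and lay the hex nut flat on the table halfway between the two pads, in line with them. Last of all, when those three are in place, lay the white roll of seal tape flat and centred on top of the reducer. Leave the blue tin and the standing bolt where they are.

Things in the scene. Friction and masses are not known exactly. Their poses are not given: they have to be found in the camera images.
- fitting_centre (a point): Dark grey malleable-iron pipe reducer, loose, 220 g, 44 mm high, standing wide end down, never tipped at the start: round belly 55 mm across from its underside to 20 mm up, then a cone up to a neck 38 mm across from 29 mm to its flat top at 44 mm. The point is on its axis, 22 mm above its underside; z is up along its axis. Best gripped across the belly. It belongs on the red pad.
- nipple_centre (a point): Dark grey threaded pipe nipple, loose, 120 g, a tube 34 mm across and 60 mm high standing on end. The point is on its axis half-way up, 30 mm above its underside; z is up along its axis. It belongs on the yellow pad. (A similar dark fitting at the far back, beyond the pads by the carton, belongs to the room.)
- nut_centre (a point): Pale steel hex nut, loose, about 27 mm across, 13 mm high, lying flat; 35 g. The point is its centre, 6.5 mm above its underside; z is up through its bore.
- tape_centre (a point): Cased roll of white thread-seal tape, loose, 40 g, a flat round white disc 55 mm across and 20 mm high with a blue hub on its upper face, lying flat. The point is its centre, 10 mm above its underside; z is up along its axis. It goes last, flat on top of the reducer. (The larger teal thread spool at the right is clutter.)
- red_pad: Round pad with a bright red rim and a black rubber middle, 90 mm across, 4 mm thick, fixed to the table; origin at the middle of its underside, on the table. Its y axis points along the line to the yellow pad, or straight away from it; the pads' middles are always 260 mm apart.
- yellow_pad: Round pad with a yellow rim and a black rubber middle, 90 mm across, 4 mm thick, fixed to the table; origin at the middle of its underside. Red and yellow may be either way round.
- tin_centre (a point): Round blue tin with a push lid, loose, 71 mm across, 42 mm high; the point is its centre, half-way up. A bystander: leave it where it is. (A second such tin at the far back belongs to the room.)
- bolt_centre (a point): Dark grey hex bolt standing on its head, shank up, loose, 18 mm across the head, 45 mm high, 35 g; the point is on its axis half-way up. A bystander: leave it where it is.
Things that resemble listed ones, but are neither listed nor needed, are in the scene too. Leave any orange look-alike of the part that bears nut_centre alone.

How it is judged:
On the way:
1. reducer, nipple and nut stand in their places while the roll of tape is not yet over the reducer (horizontal distance between fitting_centre and red_pad below 0.012 m and height (world z) of fitting_centre between 0.02 and 0.032 m and angle between each of fitting_centre, nipple_centre, nut_centre's own z axis and vertical below 0.12 rad and horizontal distance between nipple_centre and yellow_pad below 0.012 m and height (world z) of nipple_centre between 0.028 and 0.04 m and height (world z) of nut_centre between 0.0025 and 0.0105 m and horizontal distance between nut_centre and red_pad below 0.145 m and horizontal distance between nut_centre and yellow_pad below 0.145 m and x of nut_centre in the frame of red_pad between -0.015 and 0.015 m and horizontal distance between tape_centre and fitting_centre above 0.05 m), for 0.2 s.
At the end, for the whole second after the job is handed in: Reducer upright on the red pad, nipple upright on the yellow pad, each within 12 mm of the middle; nut flat on the table within 15 mm of halfway between the pads, along and across their line; tape roll flat on the reducer, centred within 10 mm; all at rest (horizontal distance between fitting_centre and red_pad below 0.012 m and height (world z) of fitting_centre between 0.02 and 0.032 m and angle between each of fitting_centre, nipple_centre, nut_centre, tape_centre's own z axis and vertical below 0.12 rad and horizontal distance between nipple_centre and yellow_pad below 0.012 m and height (world z) of nipple_centre between 0.028 and 0.04 m and height (world z) of nut_centre between 0.0025 and 0.0105 m and horizontal distance between nut_centre and red_pad below 0.145 m and horizontal distance between nut_centre and yellow_pad below 0.145 m and x of nut_centre in the frame of red_pad between -0.015 and 0.015 m and horizontal distance between tape_centre and fitting_centre below 0.01 m and height (world z) of tape_centre between 0.052 and 0.064 m and linear speed of each of fitting, nipple, nut, tape below 0.02 m/s); the robot touches nothing.
It fails at once if the blue tin or the bolt was shifted by more than 20 mm (distance of any of tin_centre, bolt_centre from where it was at the start of the episode above 0.02 m).
It also fails if it takes over 102 s, if anything falls off the work surface, if the arm or the gripper's body presses on something with over 40 N, if the wrist force passes 120 N, or if a joint passes its speed limit or range.

### The arm

A 7-joint arm with a two-finger parallel gripper is mounted at the origin on a cart in front of the work surface, level with it; the furniture and walls round the work are solid. World frame = base frame: x ahead of the robot, y to its left, z up, the work surface at z = 0. Lengths are in m, angles in rad, forces in N, time in s.
With the tool pointing down it reaches from about 0.4 to 0.875 m from the base axis. Payload 19.3 kg.
Tool frame: the origin (TCP) lies at the very end of the fingers, on their centre line; the grasp point (between the pads) lies 19 mm behind it (tcp_to_grasp is the distance from the TCP to the grasp point, in m); z points along the fingers, y is the line along which they close (so a half turn about z gives the same grasp; the last joint's range is limited). The gripper opens to 85 mm and grips with 20 to 120 N. Pads are 22 mm wide; open, the fingers measure 114 mm over their backs; the gripper's body (76 mm by 85 mm) begins 54 mm behind the grasp point. The pads swing forward as they close: fully open they stand 13 mm farther back than shut.
Start: joints at [1.185, 0.521, -0.036, 1.599, 0.021, 1.021, -0.113], TCP at [0.194, -0.594, 0.231] pointing down, gripper open.
Joint ranges: [-2.91, 2.91], [-0.3, 2.13], [-1.5, 1.42], [0.17, 2.43], [-1.26, 4.41], [0.16, 1.93], [-2.52, 2.52]. Speed limits (rad/s): [1.89, 1.89, 2.39, 2.39, 3.01, 3.01, 3.01].

### API

Orientations are given as a rotation vector (axis times angle).
In Python, from rig import * gives the robot as it stands.
- The arm moves only by the tool play_rows, never from a script. Its argument "rows" is a list of rows, each a list of 3 entries, a list of its own where there are three numbers: the opening in per cent of the stroke, from 0 (shut) to 100 (fully open), then the shift along the tool's x, y, z in mm, then the turn, a rotation vector about the tool's x, y, z in rad. In form: [[grip, [tx, ty, tz], [rx, ry, rz]], ...]. A call has 1 to 8 rows; each row is the pose to reach, as a shift and turn from the pose commanded when the call began, along the tool's axes at that moment; what a row does not reach only later rows make up. A row lasts 1/8 s, in which the tool goes at most 62.5 mm and 10.7 degrees, less where a joint would pass 70% of its speed; a pose out of reach is approached as far as the arm can. A call with a gripper value outside its range is refused whole. The fingers move at their own pace and stop on an object; "newtons" is the grip in N (left out, the last holds). Time passes only in rows, so rows that repeat a pose let the fingers close. It gives the time, the measured TCP pose, the force, the opening and the grip force at its end, in the units of the state.
- read_state(): the state, without advancing time (a new reading comes with each control period).
- capture(name): name is "scene" or "top" or "wrist"; returns a dict with "pixels" (400x640x3 uint8, red, green, blue), "depth" (400x640 float32, m along the optical axis (not along the pixel's ray), 0 where there is no reading), "K" (3x3 intrinsics, pixels), "world_from_camera" (4x4, takes a point from camera to world coordinates). Camera axes: x right, y down, z forward; pixel columns grow to the right and rows downward; lengths in m; the calibration is good to about 2 mm. The wrist camera is an equidistant fisheye: a pixel r from the principal point sees the ray r / f radians off the axis. A picture is of the moment at which its call begins.
- finish_job(): hands the job in; it is judged then, once.
Trained networks look in the newest picture that a camera, given by its name, has taken for a name from the list of things; names that differ only in an ending like _2 or _b are one class to them, and where a whole thing is asked for, a point or a joint stands for the part that bears it (a point fixed in the world has none). Each returns a list of dicts, best first, with "confidence" (0 to 1); they miss things now and then, are a little off and sometimes report something else, mostly with a low value. They report only what shows in the picture. A call takes as long as a camera call. They do not tell look-alikes from the thing itself.
- boxes_of(camera, name): "xyz" ([x, y, z] in m, in the coordinates of the camera as it stood for that picture, good to about 4 mm: the middle of the surface that is visible of it).
The state is a dict: "clock": time; "joints": joint angles; "dq": joint speeds; "joint_efforts": joint torques, N m; "tool_pos": TCP position; "tool_rot": TCP orientation; "ft_force": force on the tool from outside, world axes, zero at the start; "ft_torque": the same for the moment, N m; "opening": opening from 0.0 (shut) to 1.0 (fully open); "grip_force": force on a finger pad.
Only numpy, scipy, OpenCV 4.12 (cv2) and the standard library are available. Lean on these libraries where they do the work, as an engineer would, in place of code of your own. Each camera call takes 0.05 s, during which the arm holds its last target. There are 200 camera calls.

## Working session

There is one attempt and no reset: what is moved stays moved. The work goes in short steps, Python scripts to look and compute and a tool call to move; the robot and the scene stay as the last step left them, time stands still between calls to the robot, and variables do not carry over. Pictures are saved under pics/ and viewed, at most 14 in all, crops included, and the job is handed in when it is done.

Besides the shell and the picture viewer there is one more tool, called after ">>>" by a JSON object that holds its "op" and its "data". play_rows: Moves the arm, as the interface text tells. Its arguments: {"type":"object","properties":{"rows":{"type":"array"},"newtons":{"type":"number"}},"required":["rows"]}

```bash
mkdir -p pics; ls
cat > h.py <<'E'
from rig import *
import numpy as np, cv2
from scipy.spatial.transform import Rotation as R
def save(c,name,crop=None,scale=1):
    im=c["pixels"]
    if crop: im=im[crop[1]:crop[3],crop[0]:crop[2]]
    im=cv2.resize(im,None,fx=scale,fy=scale,interpolation=cv2.INTER_CUBIC)
    cv2.imwrite("pics/"+name,im[...,::-1])
def proj(c,p):
    T=np.linalg.inv(c["world_from_camera"]); q=T[:3,:3]@np.array(p)+T[:3,3]
    u=c["K"]@q; return u[:2]/u[2]
def toW(c,q):
    T=c["world_from_camera"]; return T[:3,:3]@np.array(q)+T[:3,3]
def cloud(c):
    K=c["K"];d=c["depth"];v,u=np.mgrid[:d.shape[0],:d.shape[1]]
    P=np.stack([(u-K[0,2])/K[0,0]*d,(v-K[1,2])/K[1,1]*d,d],-1)
    T=c["world_from_camera"];return P@T[:3,:3].T+T[:3,3]
E
python3 - <<'E'
from h import *
for cam in ["top","scene"]:
    c=capture(cam); save(c,cam+"0.png"); np.savez(cam+"0.npz",**c)
    print(cam,c["world_from_camera"].round(3).tolist())
    for n in ["fitting_centre","nipple_centre","nut_centre","tape_centre","red_pad","yellow_pad","tin_centre","bolt_centre"]:
        for b in boxes_of(cam,n)[:4]:
            print(n,round(b["confidence"],2),toW(c,b["xyz"]).round(3),proj(c,toW(c,b["xyz"])).round())
s=read_state();print(s["clock"],s["tool_pos"],s["tool_rot"],R.from_rotvec(s["tool_rot"]).as_matrix().round(3))
E
```

```text
pics
top [[0.002, -0.997, 0.071, 0.446], [-1.0, -0.003, -0.019, 0.044], [0.019, -0.071, -0.997, 1.067], [0.0, 0.0, 0.0, 1.0]]
fitting_centre 0.95 [0.45  0.129 0.026] [268. 230.]
nipple_centre 0.63 [ 0.442 -0.119  0.058] [386. 234.]
nut_centre 0.45 [0.539 0.19  0.018] [240. 188.]
nut_centre 0.42 [0.465 0.24  0.014] [217. 222.]
nut_centre 0.39 [0.574 0.24  0.013] [217. 172.]
nut_centre 0.38 [0.388 0.253 0.011] [210. 258.]
tape_centre 0.74 [0.434 0.016 0.02 ] [320. 237.]
red_pad 0.96 [ 0.606 -0.106  0.006] [376. 159.]
yellow_pad 0.66 [0.645 0.149 0.01 ] [260. 141.]
tin_centre 0.92 [ 0.455 -0.237  0.044] [440. 228.]
scene [[-0.571, -0.342, 0.746, -0.155], [-0.821, 0.253, -0.512, 0.498], [-0.014, -0.905, -0.425, 0.43], [0.0, 0.0, 0.0, 1.0]]
fitting_centre 0.64 [0.437 0.139 0.024] [298. 236.]
fitting_centre 0.53 [ 0.427 -0.11   0.037] [397. 198.]
fitting_centre 0.48 [0.64  0.156 0.009] [244. 207.]
nipple_centre 0.64 [ 0.424 -0.111  0.036] [399. 199.]
nut_centre 0.75 [0.38  0.257 0.008] [257. 279.]
nut_centre 0.49 [0.46  0.242 0.016] [244. 252.]
nut_centre 0.47 [0.567 0.246 0.013] [219. 230.]
nut_centre 0.44 [0.537 0.188 0.015] [252. 227.]
tape_centre 0.77 [0.423 0.027 0.014] [349. 226.]
tape_centre 0.66 [ 0.426 -0.112  0.036] [398. 199.]
red_pad 0.97 [ 0.601 -0.104  0.006] [345. 186.]
yellow_pad 0.69 [0.638 0.156 0.009] [244. 207.]
yellow_pad 0.58 [0.588 0.3   0.02 ] [188. 231.]
0.9 [ 0.19407294 -0.59410549  0.23131028] [-3.10252301e+00 -4.93916762e-01  1.99757237e-05] [[ 0.951  0.311 -0.   ]
 [ 0.311 -0.951 -0.   ]
 [-0.    -0.    -1.   ]]
```

Run:
```python
from h import *
c=dict(np.load("top0.npz")); save(c,"top0c.png",(180,110,470,300),2.7)
```

```text
(no output)
```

View pics/top0c.png

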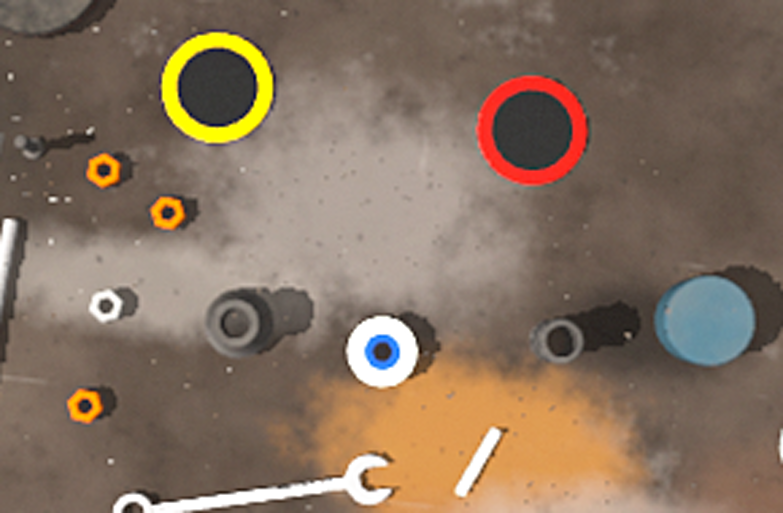

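View pics/scene0.png

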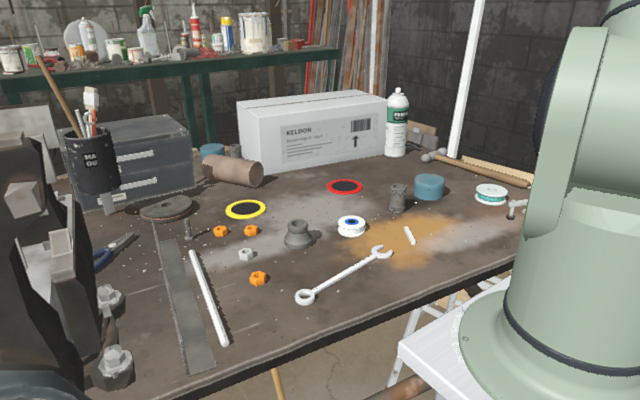

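Pale nut at crop (106,305), i.e. top pixel (219,223). The look-alikes are orange, at crop (104,170), (168,212) and (85,405). The dark tube at crop (558,341), pixel (387,236), is the nipple; the reducer is at crop (238,323), the tape at crop (382,351) and the bolt at crop (32,146). Next I'll refine these positions from depth.

```bash
cat >> h.py <<'E'
def top_circle(P,xy,zlo,zhi,rad):
    m=(np.hypot(P[...,0]-xy[0],P[...,1]-xy[1])<rad)&(P[...,2]>zlo)&(P[...,2]<zhi)
    q=P[m]; 
    if len(q)<5: return None
    (a,b),r=cv2.minEnclosingCircle((q[:,:2]*1000).astype(np.float32))
    return len(q),round(a,1),round(b,1),"r",round(r,1),"z",q[:,2].mean().round(4)
def mask_circle(c,P,lo,hi,near,rad):
    h=cv2.cvtColor(c["pixels"],cv2.COLOR_RGB2HSV); m=cv2.inRange(h,lo,hi)>0
    m&=np.hypot(P[...,0]-near[0],P[...,1]-near[1])<rad
    q=P[m];(a,b),r=cv2.minEnclosingCircle((q[:,:2]*1000).astype(np.float32))
    return len(q),round(a,1),round(b,1),"r",round(r,1),"z",q[:,2].mean().round(4)
E
python3 - <<'E'
from h import *
c=dict(np.load("top0.npz"));P=cloud(c)
print("table z",[np.median(P[v-3:v+3,u-3:u+3,2]).round(4) for u,v in [(310,190),(350,260),(300,200)]])
print("fit top",top_circle(P,(.45,.129),.036,.055,.045))
print("fit belly",top_circle(P,(.45,.129),.01,.025,.045))
print("nip",top_circle(P,(.442,-.119),.045,.075,.04))
print("nut",top_circle(P,(.465,.24),.006,.025,.03))
print("tape",top_circle(P,(.434,.016),.012,.03,.05))
print("tin",top_circle(P,(.455,-.237),.03,.055,.06))
print("bolt",top_circle(P,(.59,.30),.02,.06,.05))
print("red",mask_circle(c,P,(0,160,130),(6,255,255),(.606,-.106),.08))
print("yel",mask_circle(c,P,(26,150,150),(34,255,255),(.645,.149),.08))
save(c,"nut.png",(200,205,240,245),12)
E
```

```text
table z [np.float64(0.0005), np.float64(0.0012), np.float64(0.0009)]
fit top (176, 451.4, 130.5, 'r', 19.4, 'z', np.float64(0.0443))
fit belly (222, 451.6, 130.5, 'r', 27.3, 'z', np.float64(0.017))
nip (124, 438.0, -121.2, 'r', 17.2, 'z', np.float64(0.0592))
nut (88, 461.0, 235.2, 'r', 20.7, 'z', np.float64(0.0127))
tape (503, 429.2, 15.8, 'r', 27.2, 'z', np.float64(0.021))
tin (905, 454.1, -241.3, 'r', 36.0, 'z', np.float64(0.0428))
bolt (30, 592.6, 298.3, 'r', 5.0, 'z', np.float64(0.0398))
red (602, 609.8, -109.1, 'r', 45.8, 'z', np.float64(0.005))
yel (566, 643.2, 149.8, 'r', 45.3, 'z', np.float64(0.0047))
```

View pics/nut.png

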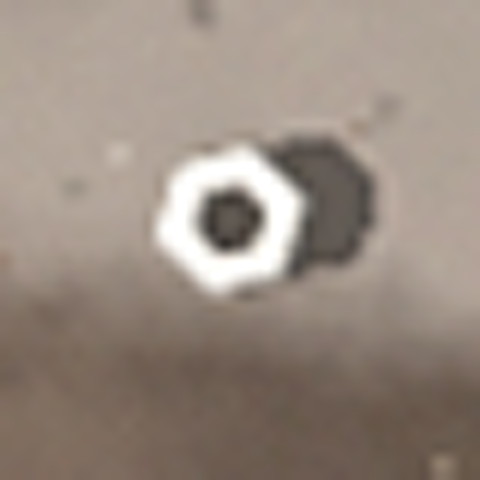

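The crop confirms the pale nut, at crop (229,218), which is top pixel (219,223). I'm moving toward the reducer and squaring the tool to the world axes.

>>> {"op": "play_rows", "data": {"rows": [[100, [335, -200, 0], [0, 0, 0.316]], [100, [335, -200, 0], [0, 0, 0.316]], [100, [335, -200, 0], [0, 0, 0.316]], [100, [335, -200, 0], [0, 0, 0.316]], [100, [335, -200, 0], [0, 0, 0.316]], [100, [335, -200, 0], [0, 0, 0.316]], [100, [335, -200, 0], [0, 0, 0.316]], [100, [335, -200, 0], [0, 0, 0.316]]]}}

```text
clock: 1.9
tool_pos: [0.4508, -0.2995, 0.2313]
tool_rot: [3.142, 0.002, -0.0]
ft_force: [-0.7, -0.5, -0.4]
opening: 1.006
grip_force: 0.0
```

>>> {"op": "play_rows", "data": {"rows": [[100, [1, -430, 0], [0, 0, 0]], [100, [1, -430, 0], [0, 0, 0]], [100, [1, -430, 0], [0, 0, 0]], [100, [1, -430, 0], [0, 0, 0]], [100, [1, -430, 0], [0, 0, 0]], [100, [1, -430, 0], [0, 0, 0]], [100, [1, -430, 0], [0, 0, 0]], [100, [1, -430, 31], [0, 0, 0]]]}}

```text
clock: 2.9
tool_pos: [0.4527, 0.1326, 0.2013]
tool_rot: [-3.14, -0.004, -0.006]
ft_force: [1.1, -1.4, -0.5]
opening: 0.998
grip_force: 0.0
```

Run:
```python
from h import *
s=read_state();print(s["tool_pos"].__repr__(),s["joints"])
c=capture("wrist");save(c,"w1.png");print(c["K"],c["world_from_camera"].round(3))
c=capture("top");P=cloud(c)
print("fit top",top_circle(P,(.45,.129),.036,.055,.045))
```

```text
array([0.452704  , 0.13261237, 0.20132775]) [-0.19890787  0.32735227 -0.26104027  2.01628356  0.11479135  0.80726964
 -2.09404   ]
[[309.70691629   0.         322.84991433]
 [  0.         309.70691629 198.92536768]
 [  0.           0.           1.        ]] [[ 0.004 -0.96  -0.279  0.523]
 [-1.    -0.004 -0.001  0.133]
 [-0.     0.279 -0.96   0.344]
 [ 0.     0.     0.     1.   ]]
fit top None
```

View pics/w1.png

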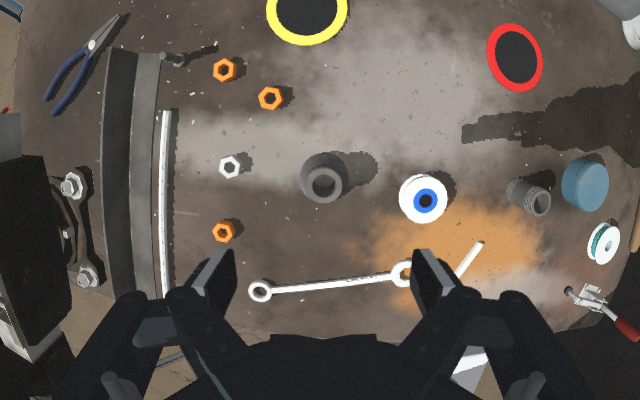

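The wrist view shows the reducer at (325,180), tape (423,198), nipple (530,197), pale nut (230,167) and both pads. I'll check positions against the fisheye model.

```bash
cat >> h.py <<'E'
def wray(c,uv,z):
    K=c["K"];d=np.array([(uv[0]-K[0,2]),(uv[1]-K[1,2])]);r=np.linalg.norm(d);t=r/K[0,0]
    v=np.array([*(d/r*np.sin(t)),np.cos(t)]);T=c["world_from_camera"];w=T[:3,:3]@v;o=T[:3,3]
    return o+w*(z-o[2])/w[2]
def wblob(c,lo,hi,near,rad,z):
    h=cv2.cvtColor(c["pixels"],cv2.COLOR_RGB2HSV); m=cv2.inRange(h,lo,hi)
    v,u=np.nonzero(m);k=np.hypot(u-near[0],v-near[1])<rad
    q=np.array([wray(c,p,z)[:2]*1000 for p in zip(u[k],v[k])],np.float32);(a,b),r=cv2.minEnclosingCircle(q)
    return len(q),round(a,1),round(b,1),"r",round(r,1),cv2.minAreaRect(q)
E
python3 - <<'E'
from h import *
c=capture("wrist");np.savez("w1.npz",**c)
print("fit bore",wray(c,(324,183),.044).round(4))
print("nut",wblob(c,(0,0,150),(180,60,255),(230,167),16,.012))
print("tape",wblob(c,(0,0,190),(180,40,255),(423,198),32,.018))
print("nip",wray(c,(539,203),.06).round(4))
print("yel",wray(c,(306,8),.004))
save(c,"wnut.png",(205,142,255,192),10)
E
```

```text
fit bore [0.4494 0.1268 0.044 ]
nut (287, 460.1, 231.1, 'r', 18.3, ((459.6507263183594, 233.6981658935547), (33.168582916259766, 28.159284591674805), 38.209556579589844))
tape (1384, 428.9, 18.6, 'r', 30.7, ((428.9241943359375, 18.80197525024414), (60.471107482910156, 54.947669982910156), 46.809078216552734))
nip [ 0.4327 -0.1196  0.06  ]
yel [0.63569727 0.14589026 0.004     ]
```

View pics/wnut.png

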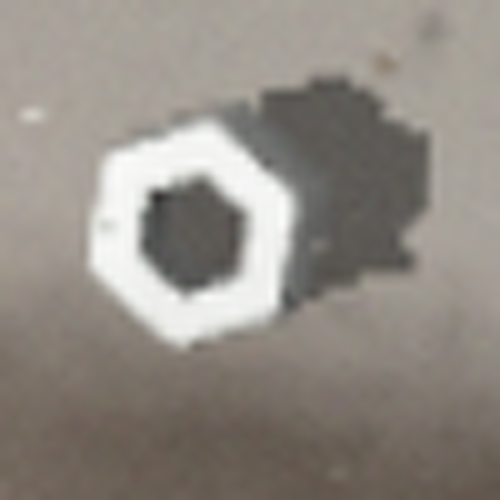

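>>> {"op": "play_rows", "data": {"rows": [[100, [0, 0, 60], [0, 0, 0]], [100, [0, 0, 120], [0, 0, 0]], [100, [0, 0, 165], [0, 0, 0]], [100, [0, 0, 180], [0, 0, 0]], [100, [0, 0, 190], [0, 0, 0]], [100, [0, 0, 190], [0, 0, 0]]], "newtons": 40}}

```text
clock: 3.8
tool_pos: [0.4523, 0.1299, 0.0112]
tool_rot: [-3.141, 0.001, -0.002]
ft_force: [-0.2, -0.3, -0.0]
opening: 1.0
grip_force: 0.0
```

>>> {"op": "play_rows", "data": {"rows": [[100, [0, 0, 10], [0, 0, 0]], [60, [0, 0, 10], [0, 0, 0]], [50, [0, 0, 10], [0, 0, 0]], [50, [0, 0, 10], [0, 0, 0]], [50, [0, 0, 10], [0, 0, 0]], [50, [0, 0, 10], [0, 0, 0]], [50, [0, 0, 10], [0, 0, 0]]]}}

```text
clock: 4.68
tool_pos: [0.4518, 0.1304, 0.001]
tool_rot: [-3.141, -0.0, -0.002]
ft_force: [-2.2, 1.2, 14.4]
opening: 0.584
grip_force: 39.6
```

>>> {"op": "play_rows", "data": {"rows": [[50, [0, 0, -2], [0, 0, 0]], [50, [0, 0, -6], [0, 0, 0]], [50, [0, 0, -20], [0, 0, 0]], [50, [0, 0, -40], [0, 0, 0]], [50, [0, 0, -40], [0, 0, 0]]]}}

```text
clock: 5.3
tool_pos: [0.4524, 0.1302, 0.0418]
tool_rot: [-3.141, 0.001, -0.004]
ft_force: [-0.7, 0.7, -2.7]
opening: 0.582
grip_force: 42.0
```

Run:
```python
from h import *
s=read_state();print(s["ft_force"],s["opening"],s["grip_force"])
c=capture("wrist");save(c,"w2.png",(180,100,480,340),2.5)
```

```text
[-0.65671157  0.72088023 -2.69660121] 0.5819029575139426 41.986859767275746
```

View pics/w2.png

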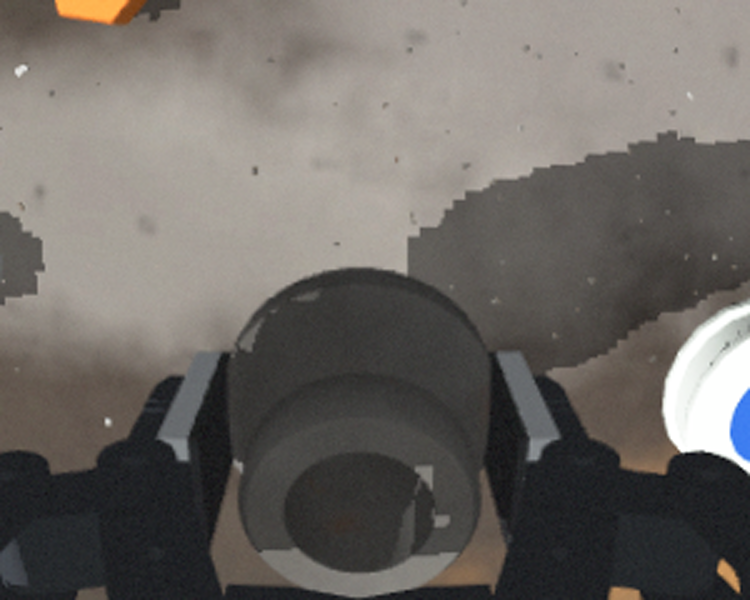

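The reducer is held upright across the belly. I'm carrying it to the red pad.

>>> {"op": "play_rows", "data": {"rows": [[50, [0, 0, -45], [0, 0, 0]], [50, [35, 50, -50], [0, 0, 0]], [50, [66, 100, -50], [0, 0, 0]], [50, [99, 150, -50], [0, 0, 0]], [50, [132, 200, -50], [0, 0, 0]], [50, [158, 239, -50], [0, 0, 0]], [50, [158, 239, -50], [0, 0, 0]], [50, [158, 239, -30], [0, 0, 0]]]}}

```text
clock: 6.35
tool_pos: [0.6097, -0.1086, 0.0697]
tool_rot: [-3.141, 0.0, -0.002]
ft_force: [0.3, 0.5, -3.0]
opening: 0.579
grip_force: 43.6
```

Run:
```python
from h import *
s=read_state();print(s["tool_pos"],s["ft_force"])
c=capture("top");P=cloud(c)
print("red",mask_circle(c,P,(0,160,130),(6,255,255),(.61,-.109),.08))
print("yel",mask_circle(c,P,(26,150,150),(34,255,255),(.645,.149),.08))
c=capture("wrist");np.savez("w3.npz",**c)
print("yel",wblob(c,(26,150,150),(34,255,255),wray and (0,0),900,.004))
try: print("red",wblob(c,(0,160,130),(6,255,255),(0,0),900,.004))
except Exception as e: print(e)
```

```text
[ 0.60966289 -0.10861524  0.06974562] [ 0.33916635  0.48478725 -3.04058346]
red (227, 604.6, -101.1, 'r', 46.7, 'z', np.float64(0.0062))
yel (566, 643.3, 150.1, 'r', 45.5, 'z', np.float64(0.0046))
yel (91, 643.9, 142.9, 'r', 43.7, ((648.888671875, 124.10171508789062), (87.40556335449219, 38.9578857421875), 14.724800109863281))
red (3421, 608.5, -106.4, 'r', 44.5, ((619.5429077148438, -106.38485717773438), (65.55657958984375, 88.05646514892578), 0.7126666307449341))
```

>>> {"op": "play_rows", "data": {"rows": [[50, [-1, -1, 30], [0, 0, 0]], [50, [-1, -1, 52], [0, 0, 0]], [50, [-1, -1, 60], [0, 0, 0]], [50, [-1, -1, 64], [0, 0, 0]], [50, [-1, -1, 65], [0, 0, 0]], [50, [-1, -1, 65], [0, 0, 0]]]}}

```text
clock: 7.2
tool_pos: [0.6088, -0.108, 0.0059]
tool_rot: [3.141, -0.0, 0.001]
ft_force: [0.4, -0.2, -3.1]
opening: 0.578
grip_force: 43.6
```

>>> {"op": "play_rows", "data": {"rows": [[50, [0, 0, 1], [0, 0, 0]], [50, [0, 0, 2], [0, 0, 0]], [65, [0, 0, 2], [0, 0, 0]], [90, [0, 0, 1], [0, 0, 0]], [90, [0, 0, 1], [0, 0, 0]], [90, [0, 0, -25], [0, 0, 0]], [90, [0, 0, -85], [0, 0, 0]], [90, [0, 0, -130], [0, 0, 0]]]}}

```text
clock: 8.2
tool_pos: [0.6087, -0.108, 0.1375]
tool_rot: [3.142, -0.0, 0.002]
ft_force: [0.9, 0.0, -0.9]
opening: 0.899
grip_force: 0.0
```

Run:
```python
from h import *
s=read_state();print(s["tool_pos"],s["ft_force"])
c=capture("wrist");np.savez("w4.npz",**c);save(c,"w4.png")
```

```text
[ 0.60873643 -0.1079695   0.13745237] [ 0.93011472  0.04155369 -0.89872035]
```

View pics/w4.png

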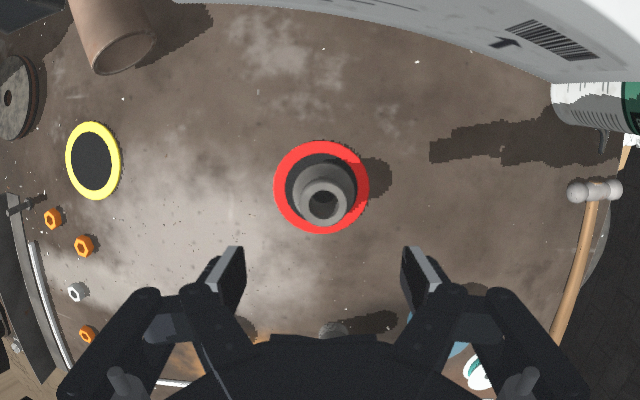

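>>> {"op": "play_rows", "data": {"rows": [[90, [-60, 4, 0], [0, 0, 0]], [90, [-120, 8, 0], [0, 0, 0]], [90, [-171, 12, 0], [0, 0, 0]], [90, [-171, 12, 0], [0, 0, 0]], [90, [-171, 12, 0], [0, 0, 0]]]}}

```text
clock: 8.88
tool_pos: [0.4382, -0.12, 0.1355]
tool_rot: [3.142, -0.0, 0.002]
ft_force: [0.1, 0.5, -1.7]
opening: 0.897
grip_force: 0.0
```

Run:
```python
from h import *
s=read_state();print(s["tool_pos"],s["ft_force"],s["joints"])
c=capture("top");P=cloud(c)
print("red",mask_circle(c,P,(0,160,130),(6,255,255),(.61,-.109),.08))
print("fit top",top_circle(P,(.609,-.108),.042,.06,.045))
print("belly",top_circle(P,(.609,-.108),.014,.03,.045))
c=capture("wrist");np.savez("w5.npz",**c);save(c,"w5.png",(220,90,420,290),2)
print("fit nip", [toW(c,b["xyz"]) for b in boxes_of("wrist","nipple_centre")])
```

```text
[ 0.43819586 -0.11999588  0.13552477] [ 0.06093755  0.52629325 -1.74165235] [ 0.353522    0.41215481 -0.27204933  2.1141039   0.1822143   0.63573277
 -1.6148909 ]
red (586, 609.6, -109.3, 'r', 45.9, 'z', np.float64(0.0048))
fit top (180, 608.5, -109.7, 'r', 19.8, 'z', np.float64(0.0487))
belly (216, 608.3, -110.1, 'r', 27.8, 'z', np.float64(0.0219))
fit nip [array([ 0.43382045, -0.12021644,  0.0510797 ])]
```

View pics/w5.png

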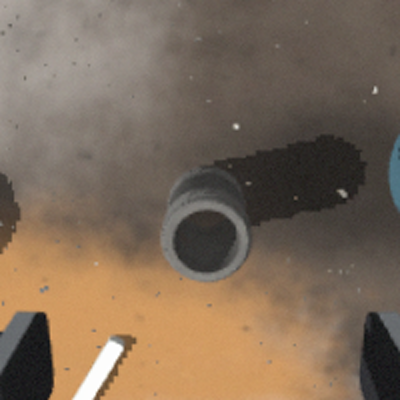

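Reducer is within about 1.5 mm of the pad centre. The nipple's top ring is at crop (205,240), centred between the fingers. I'm descending to grasp it.

>>> {"op": "play_rows", "data": {"rows": [[90, [0, 0, 50], [0, 0, 0]], [90, [0, 0, 95], [0, 0, 0]], [90, [0, 0, 118], [0, 0, 0]], [90, [0, 0, 118], [0, 0, 0]], [50, [0, 0, 118], [0, 0, 0]], [25, [0, 0, 118], [0, 0, 0]], [25, [0, 0, 118], [0, 0, 0]], [25, [0, 0, 118], [0, 0, 0]]]}}

```text
clock: 10.02
tool_pos: [0.4381, -0.1202, 0.0183]
tool_rot: [3.141, -0.001, 0.003]
ft_force: [-0.9, -0.2, 11.0]
opening: 0.391
grip_force: 38.6
```

>>> {"op": "play_rows", "data": {"rows": [[25, [0, 0, 0], [0, 0, 0]], [25, [0, 0, 0], [0, 0, 0]], [25, [0, 0, -10], [0, 0, 0]], [25, [0, 0, -50], [0, 0, 0]], [25, [0, 0, -100], [0, 0, 0]], [25, [0, 0, -110], [0, 0, 0]], [25, [0, 0, -110], [0, 0, 0]]]}}

```text
clock: 10.9
tool_pos: [0.4376, -0.1202, 0.1279]
tool_rot: [3.141, -0.001, 0.002]
ft_force: [0.3, 0.1, -1.6]
opening: 0.39
grip_force: 40.3
```

>>> {"op": "play_rows", "data": {"rows": [[25, [34, -45, 0], [0, 0, 0]], [25, [68, -90, 0], [0, 0, 0]], [25, [102, -135, 0], [0, 0, 0]], [25, [136, -180, 0], [0, 0, 0]], [25, [170, -225, 0], [0, 0, 0]], [25, [205, -271, 0], [0, 0, 0]], [25, [205, -271, 0], [0, 0, 0]], [25, [205, -271, 0], [0, 0, 0]]]}}

```text
clock: 11.9
tool_pos: [0.6415, 0.1506, 0.1253]
tool_rot: [3.14, 0.0, -0.004]
ft_force: [0.0, -0.2, -1.7]
opening: 0.39
grip_force: 40.5
```

Run:
```python
from h import *
s=read_state();print(s["tool_pos"],s["ft_force"],s["joints"])
c=capture("wrist");np.savez("w6.npz",**c);save(c,"w6.png",(180,60,480,300),2.3)
print("yel",wblob(c,(26,150,150),(34,255,255),(320,180),110,.004))
```

```text
[0.64154352 0.15059954 0.12529226] [ 0.04543519 -0.23735948 -1.67897201] [-0.15101877  0.70319323 -0.26569931  1.57806853  0.22010302  0.89292566
 -2.06627481]
yel (70, 649.6, 145.2, 'r', 42.2, ((651.1497802734375, 142.44479370117188), (74.43301391601562, 67.25480651855469), 75.67408752441406))
```

View pics/w6.png

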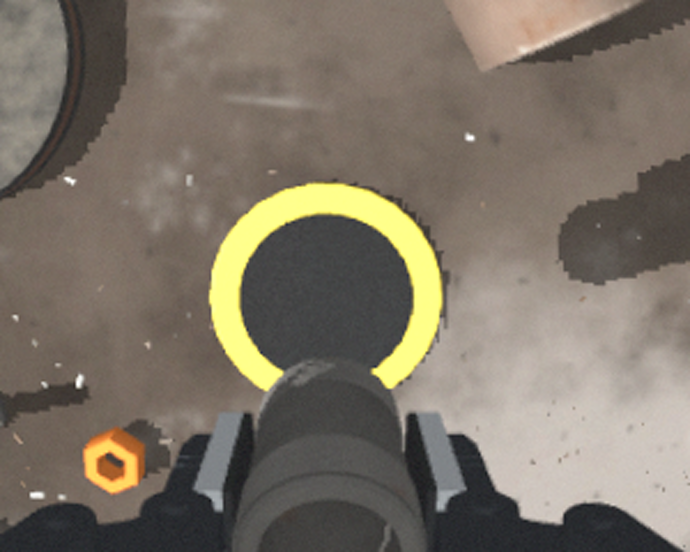

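The nipple is held upright, with the yellow pad centred at crop (326,298), wrist pixel (321.7,189.6).

Run:
```python
from h import *
c=dict(np.load("w6.npz"));print(wray(c,(321.7,189.6),.004))
c=dict(np.load("w6.npz"));print("yel",wblob(c,(24,90,150),(34,255,255),(320,180),110,.004))
c=dict(np.load("w4.npz"));print("yel",wblob(c,(24,90,150),(34,255,255),(95,160),60,.004));print("red",wblob(c,(0,160,130),(8,255,255),(320,190),80,.004))
s=read_state();print(s["tool_pos"])
```

```text
[0.64252043 0.15120869 0.004     ]
yel (2935, 642.2, 151.6, 'r', 45.2, ((646.3675537109375, 151.52227783203125), (81.60088348388672, 89.86641693115234), 1.1382094621658325))
yel (1153, 641.3, 149.9, 'r', 45.5, ((641.7886352539062, 150.51913452148438), (89.45975494384766, 89.14738464355469), 48.65507125854492))
red (2793, 608.1, -106.5, 'r', 44.8, ((607.7457275390625, -106.52491760253906), (87.49897766113281, 87.98944091796875), 89.98151397705078))
[0.64168373 0.14996681 0.12583809]
```

>>> {"op": "play_rows", "data": {"rows": [[25, [1, -1, 50], [0, 0, 0]], [25, [1, -1, 85], [0, 0, 0]], [25, [1, -1, 97], [0, 0, 0]], [25, [1, -1, 101], [0, 0, 0]], [25, [1, -1, 102], [0, 0, 0]], [25, [1, -1, 102], [0, 0, 0]]]}}

```text
clock: 12.7
tool_pos: [0.6441, 0.1521, 0.0264]
tool_rot: [-3.141, 0.001, -0.002]
ft_force: [-0.7, -0.2, -0.4]
opening: 0.395
grip_force: 40.5
```

>>> {"op": "play_rows", "data": {"rows": [[25, [0, 1, 2], [0, 0, 0]], [25, [0, 1, 3], [0, 0, 0]], [25, [0, 1, 3], [0, 0, 0]]]}}

```text
clock: 13.08
tool_pos: [0.6436, 0.1509, 0.0225]
tool_rot: [3.141, -0.001, 0.0]
ft_force: [-0.5, -2.0, 1.9]
opening: 0.39
grip_force: 40.7
```

Contact is made, so I'm releasing slowly and rising.

>>> {"op": "play_rows", "data": {"rows": [[42, [0, 0, 0], [0, 0, 0]], [60, [0, 0, 0], [0, 0, 0]], [80, [0, 0, 0], [0, 0, 0]], [80, [0, 0, -5], [0, 0, 0]], [80, [0, 0, -60], [0, 0, 0]], [80, [0, 0, -110], [0, 0, 0]], [80, [0, 0, -130], [0, 0, 0]]]}}

```text
clock: 13.95
tool_pos: [0.6446, 0.1513, 0.1558]
tool_rot: [-3.14, 0.001, -0.006]
ft_force: [0.1, 1.1, -1.0]
opening: 0.8
grip_force: 0.0
```

>>> {"op": "play_rows", "data": {"rows": [[60, [-46, -21, 0], [0, 0, 0]], [60, [-92, -42, 0], [0, 0, 0]], [45, [-138, -63, 0], [0, 0, 0]], [45, [-183, -84, 30], [0, 0, 0]], [45, [-183, -84, 30], [0, 0, 0]], [45, [-183, -84, 30], [0, 0, 0]]]}}

```text
clock: 14.7
tool_pos: [0.4609, 0.235, 0.1224]
tool_rot: [3.141, -0.0, 0.0]
ft_force: [0.6, -0.7, 0.2]
opening: 0.449
grip_force: 0.0
```

Run:
```python
from h import *
s=read_state();print(s["tool_pos"],s["ft_force"],s["joints"])
c=capture("top");P=cloud(c)
print("yel",mask_circle(c,P,(26,150,150),(34,255,255),(.643,.15),.08))
print("nip",top_circle(P,(.643,.15),.055,.08,.045))
c=capture("wrist");np.savez("w7.npz",**c);save(c,"w7.png",(220,90,420,290),2.5)
print("nut",wblob(c,(0,0,150),(180,60,255),(320,200),40,.012))
```

```text
[0.46089934 0.23499436 0.12239583] [ 0.62578792 -0.68037292  0.23207244] [-0.36586268  0.51795028 -0.29305315  1.9665684   0.22745853  0.68830822
 -2.37004584]
yel (520, 643.2, 150.3, 'r', 44.8, 'z', np.float64(0.0045))
nip (122, 643.0, 149.1, 'r', 17.1, 'z', np.float64(0.063))
nut (2350, 456.6, 236.7, 'r', 34.2, ((470.0071105957031, 235.7237548828125), (67.73849487304688, 40.66788864135742), 85.62872314453125))
```

View pics/w7.png

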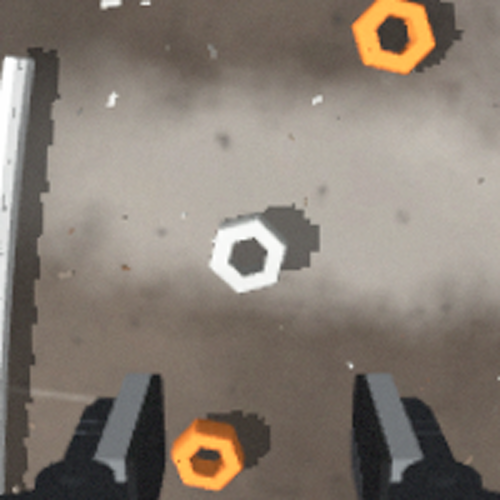

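Nipple is well centred. The pale nut is at crop (248,256), wrist pixel (319.2,192.4).

Run:
```python
from h import *
c=dict(np.load("w7.npz"));print(wray(c,(319.2,192.4),.013), c["world_from_camera"][:3,3])
h=cv2.cvtColor(c["pixels"],cv2.COLOR_RGB2HSV);m=cv2.inRange(h,(0,0,205),(180,40,255));v,u=np.nonzero(m);k=np.hypot(u-319,v-192)<20
q=np.array([wray(c,p,.013)[:2]*1000 for p in zip(u[k],v[k])],np.float32);hull=cv2.convexHull(q)[:,0]
print(cv2.minEnclosingCircle(q)); 
for a in range(0,180,10):
    d=np.array([np.cos(np.radians(a)),np.sin(np.radians(a))]);p=q@d;print(a,round(p.max()-p.min(),1),end="; ")
```

```text
[0.46336025 0.2376466  0.013     ] [0.53172999 0.23504299 0.26506565]
((463.638916015625, 238.15455627441406), 13.039411544799805)
0 24.5; 10 23.6; 20 23.3; 30 24.8; 40 25.8; 50 26.1; 60 25.5; 70 24.6; 80 23.6; 90 24.5; 100 25.2; 110 25.1; 120 24.3; 130 23.0; 140 22.9; 150 24.2; 160 25.0; 170 25.1;
```

>>> {"op": "play_rows", "data": {"rows": [[45, [2.5, -3, 0], [0, 0, -0.82]], [45, [2.5, -3, 0], [0, 0, -0.82]], [45, [2.5, -3, 30], [0, 0, -0.82]], [45, [2.5, -3, 60], [0, 0, -0.82]], [45, [2.5, -3, 90], [0, 0, -0.82]], [45, [2.5, -3, 105], [0, 0, -0.82]], [45, [2.5, -3, 112], [0, 0, -0.82]], [45, [2.5, -3, 112], [0, 0, -0.82]]]}}

```text
clock: 15.8
tool_pos: [0.4634, 0.2382, 0.0106]
tool_rot: [2.882, 1.25, 0.001]
ft_force: [0.3, 0.1, -0.3]
opening: 0.452
grip_force: 0.0
```

>>> {"op": "play_rows", "data": {"rows": [[45, [0, 0, 3], [0, 0, 0]], [45, [0, 0, 6], [0, 0, 0]], [30, [0, 0, 6], [0, 0, 0]], [18, [0, 0, 6], [0, 0, 0]], [18, [0, 0, 6], [0, 0, 0]], [18, [0, 0, 6], [0, 0, 0]], [18, [0, 0, 6], [0, 0, 0]]], "newtons": 30}}

```text
clock: 16.68
tool_pos: [0.4631, 0.238, 0.0045]
tool_rot: [2.881, 1.252, 0.0]
ft_force: [-1.1, -0.4, 6.0]
opening: 0.265
grip_force: 29.8
```

Gripped at 0.265 (about 23 mm across the flats). I'm lifting and turning back.

>>> {"op": "play_rows", "data": {"rows": [[18, [0, 0, -3], [0, 0, 0]], [18, [0, 0, -20], [0, 0, 0]], [18, [0, 0, -60], [0, 0, 0.2]], [18, [0, 0, -96], [0, 0, 0.38]], [18, [0, 0, -96], [0, 0, 0.56]], [18, [0, 0, -96], [0, 0, 0.74]], [18, [0, 0, -96], [0, 0, 0.82]], [18, [0, 0, -96], [0, 0, 0.82]]]}}

```text
clock: 17.68
tool_pos: [0.4631, 0.2383, 0.1012]
tool_rot: [-3.141, -0.001, -0.001]
ft_force: [0.5, -0.4, 1.0]
opening: 0.266
grip_force: 29.6
```

>>> {"op": "play_rows", "data": {"rows": [[18, [33, 44, 0], [0, 0, 0]], [18, [66, 88, 0], [0, 0, 0]], [18, [99, 132, 0], [0, 0, 0]], [18, [132, 176, 0], [0, 0, 0]], [18, [162, 217, 0], [0, 0, 0]], [18, [162, 217, 40], [0, 0, 0]], [18, [162, 217, 80], [0, 0, 0]], [18, [162, 217, 88], [0, 0, 0]]]}}

```text
clock: 18.68
tool_pos: [0.6236, 0.0209, 0.0106]
tool_rot: [-3.141, -0.002, 0.006]
ft_force: [0.3, 0.2, 0.1]
opening: 0.262
grip_force: 29.6
```

>>> {"op": "play_rows", "data": {"rows": [[18, [0, 0, 0], [0, 0, 0]], [18, [0, 0, 4], [0, 0, 0]], [18, [0, 0, 6.5], [0, 0, 0]], [18, [0, 0, 7], [0, 0, 0]], [18, [0, 0, 7.5], [0, 0, 0]], [18, [0, 0, 7.5], [0, 0, 0]]]}}

```text
clock: 19.42
tool_pos: [0.625, 0.021, 0.0049]
tool_rot: [3.142, -0.0, 0.0]
ft_force: [-0.5, 0.9, -0.5]
opening: 0.266
grip_force: 29.6
```

>>> {"op": "play_rows", "data": {"rows": [[18, [0, 0, 0.5], [0, 0, 0]], [30, [0, 0, 0.5], [0, 0, 0]], [45, [0, 0, 0.5], [0, 0, 0]], [55, [0, 0, 0], [0, 0, 0]], [55, [0, 0, -15], [0, 0, 0]], [70, [0, 0, -70], [0, 0, 0]], [85, [0, 0, -130], [0, 0, 0]], [85, [0, 0, -130], [0, 0, 0]]]}}

```text
clock: 20.42
tool_pos: [0.6274, 0.0212, 0.1406]
tool_rot: [-3.141, 0.001, -0.012]
ft_force: [-0.2, 0.5, -0.8]
opening: 0.85
grip_force: 0.0
```

>>> {"op": "play_rows", "data": {"rows": [[90, [-60, 0, 0], [0, 0, 0]], [90, [-120, 2, 0], [0, 0, 0]], [90, [-180, 3, 0], [0, 0, 0]], [90, [-195, 3, 0], [0, 0, 0]], [90, [-195, 3, 0], [0, 0, 0]], [90, [-195, 3, 0], [0, 0, 0]]]}}

```text
clock: 21.18
tool_pos: [0.4314, 0.0183, 0.135]
tool_rot: [-3.141, 0.001, -0.002]
ft_force: [0.4, -0.9, 0.1]
opening: 0.897
grip_force: 0.0
```

Run:
```python
from h import *
s=read_state();print(s["tool_pos"],s["ft_force"],s["joints"])
c=capture("top");P=cloud(c)
print("yel",mask_circle(c,P,(26,150,150),(34,255,255),(.643,.15),.08))
print("red",mask_circle(c,P,(0,160,130),(6,255,255),(.61,-.109),.08))
print("nip",top_circle(P,(.643,.15),.055,.08,.045))
print("fit",top_circle(P,(.609,-.108),.042,.06,.045))
print("nut",top_circle(P,(.625,.021),.006,.03,.03))
c=capture("wrist");np.savez("w8.npz",**c);save(c,"w8.png",None,1.2)
h=cv2.cvtColor(c["pixels"],cv2.COLOR_RGB2HSV);m=cv2.inRange(h,(0,0,190),(180,40,255));v,u=np.nonzero(m);k=np.hypot(u-320,v-195)<60
q=np.array([wray(c,p,.02)[:2]*1000 for p in zip(u[k],v[k])],np.float32);print("tape",cv2.minEnclosingCircle(q))
```

```text
[0.43137395 0.01825332 0.13502972] [ 0.44967947 -0.89329295  0.11548378] [ 0.07988692  0.38750443 -0.32031696  2.16622977  0.20755127  0.61477348
 -1.95953459]
yel (515, 643.4, 150.7, 'r', 45.4, 'z', np.float64(0.0046))
red (583, 609.6, -109.2, 'r', 45.7, 'z', np.float64(0.0049))
nip (119, 643.1, 149.5, 'r', 17.3, 'z', np.float64(0.0636))
fit (182, 608.0, -109.5, 'r', 19.7, 'z', np.float64(0.0484))
nut (87, 633.4, 16.0, 'r', 20.4, 'z', np.float64(0.013))
tape ((428.3182678222656, 17.980072021484375), 28.718048095703125)
```

View pics/w8.png

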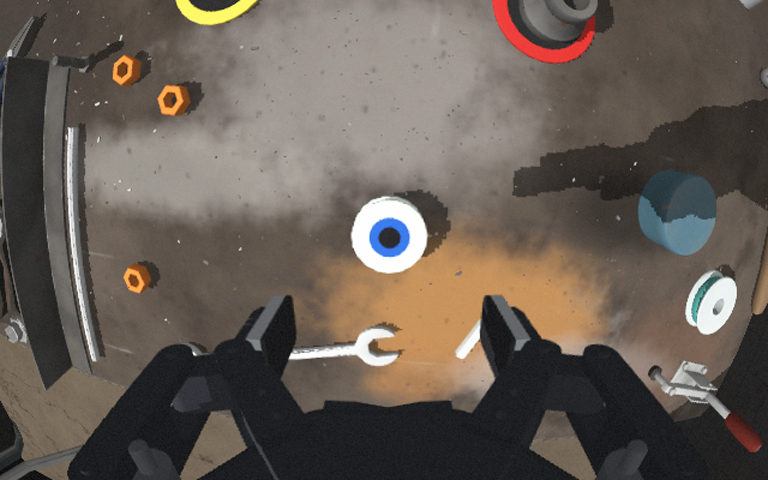

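The tape is centred at (390,236) between the fingers and ready to be gripped. First I'll recheck the nut by colour, since the depth edge inflated its circle.

Run:
```python
from h import *
c=capture("top");P=cloud(c)
for nm,cc,near in [("before",dict(np.load("top0.npz")),(.462,.237)),("now",c,(.626,.021))]:
    P=cloud(cc);h=cv2.cvtColor(cc["pixels"],cv2.COLOR_RGB2HSV)
    m=(cv2.inRange(h,(0,0,215),(180,40,255))>0)&(np.hypot(P[...,0]-near[0],P[...,1]-near[1])<.03)
    q=P[m];print(nm,m.sum(),cv2.minEnclosingCircle((q[:,:2]*1000).astype(np.float32)),q.mean(0)*1000)
```

```text
before 68 ((465.0082702636719, 236.32774353027344), 12.461676597595215) [464.78392544 236.09871701  12.95703903]
now 70 ((625.5286865234375, 19.343353271484375), 12.413769721984863) [626.00743077  19.61036037  13.46127916]
```

The nut is within 2 mm of the midpoint. Now I'll grip the tape.

>>> {"op": "play_rows", "data": {"rows": [[90, [-1.5, 0.5, 50], [0, 0, 0]], [90, [-1.5, 0.5, 100], [0, 0, 0]], [90, [-1.5, 0.5, 122], [0, 0, 0]], [90, [-1.5, 0.5, 128], [0, 0, 0]], [90, [-1.5, 0.5, 128], [0, 0, 0]], [65, [-1.5, 0.5, 128], [0, 0, 0]], [50, [-1.5, 0.5, 128], [0, 0, 0]], [50, [-1.5, 0.5, 128], [0, 0, 0]]], "newtons": 25}}

```text
clock: 22.32
tool_pos: [0.4292, 0.0175, 0.0079]
tool_rot: [-3.141, 0.001, -0.003]
ft_force: [-1.7, -1.2, 11.0]
opening: 0.633
grip_force: 24.0
```

>>> {"op": "play_rows", "data": {"rows": [[50, [0, 0, 0], [0, 0, 0]], [50, [0, 0, 0], [0, 0, 0]], [50, [0, 0, 0], [0, 0, 0]]]}}

```text
clock: 22.7
tool_pos: [0.4292, 0.0175, 0.0079]
tool_rot: [-3.141, 0.001, -0.003]
ft_force: [-1.0, 0.8, 10.7]
opening: 0.629
grip_force: 24.0
```

>>> {"op": "play_rows", "data": {"rows": [[50, [0, 0, -5], [0, 0, 0]], [50, [0, 0, -50], [0, 0, 0]], [50, [0, 0, -105], [0, 0, 0]], [50, [45, 31, -105], [0, 0, 0]], [50, [90, 63, -105], [0, 0, 0]], [50, [135, 94, -105], [0, 0, 0]], [50, [179, 125.5, -105], [0, 0, 0]], [50, [179, 125.5, -105], [0, 0, 0]]]}}

```text
clock: 23.7
tool_pos: [0.6093, -0.1109, 0.1121]
tool_rot: [3.141, -0.006, 0.002]
ft_force: [-0.6, 0.9, -1.1]
opening: 0.629
grip_force: 27.0
```

>>> {"op": "play_rows", "data": {"rows": [[50, [0, 0, 0], [0, 0, 0]]]}}

```text
clock: 23.82
tool_pos: [0.6069, -0.1077, 0.112]
tool_rot: [-3.141, 0.001, 0.001]
ft_force: [-0.2, 0.8, -0.3]
opening: 0.634
grip_force: 27.0
```

Run:
```python
from h import *
s=read_state();print(s["tool_pos"],s["ft_force"],s["opening"])
c=capture("wrist");np.savez("w9.npz",**c);save(c,"w9.png",(180,60,480,300),2.3)
c=dict(np.load("w4.npz"));print("reducer from w4",wray(c,(322.5,205),.048)); save(c,"w4c.png",(270,140,370,240),5)
```

```text
[ 0.60691926 -0.10774782  0.11203   ] [-0.16067365  0.75352609 -0.2703478 ] 0.6336710945576524
reducer from w4 [ 0.60592625 -0.10789764  0.048     ]
```

View pics/w9.png

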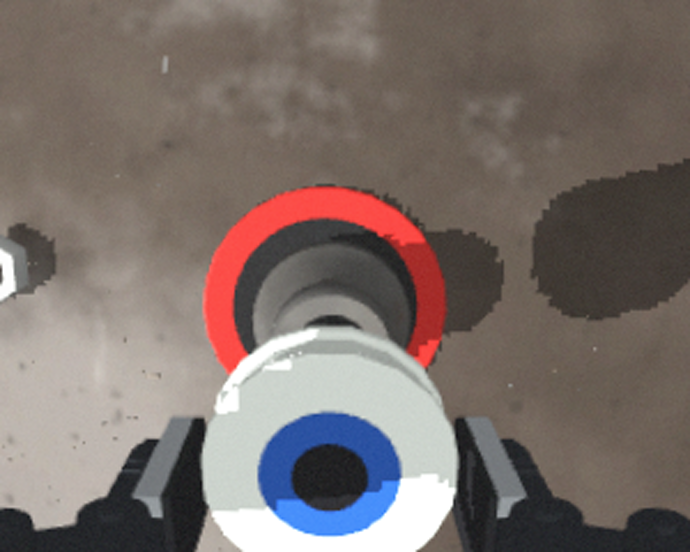

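View pics/w4c.png

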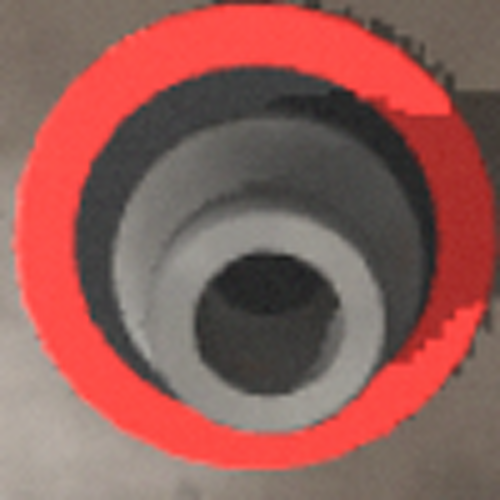

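The tape is held level above the reducer, whose top is centred at w4 pixel (323.6,203.6), about (0.607,-0.108). I'm lowering it.

>>> {"op": "play_rows", "data": {"rows": [[50, [0, 0, 25], [0, 0, 0]], [50, [0, 0, 45], [0, 0, 0]], [50, [0, 0, 51], [0, 0, 0]], [50, [0, 0, 53], [0, 0, 0]], [50, [0, 0, 53], [0, 0, 0]], [50, [0, 0, 53], [0, 0, 0]]]}}

```text
clock: 24.62
tool_pos: [0.6078, -0.1081, 0.0594]
tool_rot: [3.141, -0.0, 0.001]
ft_force: [0.2, 0.4, -0.3]
opening: 0.624
grip_force: 27.0
```

Run:
```python
from h import *
s=read_state();print(s["tool_pos"],s["ft_force"],s["opening"])
c=dict(np.load("w4.npz"));print("reducer",wray(c,(323.6,203.6),.048))
c=dict(np.load("w9.npz"));print("tape",wray(c,(323.5,266.5),.124))
```

```text
[ 0.60775486 -0.10805149  0.05936417] [ 0.18431247  0.40042263 -0.25191212] 0.6235988846242615
reducer [ 0.60707762 -0.10875976  0.048     ]
tape [ 0.60526903 -0.10803788  0.124     ]
```

>>> {"op": "play_rows", "data": {"rows": [[50, [1, 0, 1.5], [0, 0, 0]], [50, [1, 0, 3], [0, 0, 0]], [50, [1, 0, 3], [0, 0, 0]]]}}

```text
clock: 25.0
tool_pos: [0.6087, -0.108, 0.0561]
tool_rot: [3.142, -0.0, 0.001]
ft_force: [-1.7, -0.6, 4.6]
opening: 0.625
grip_force: 27.5
```

Contact at 4.6 N. I'm releasing gently and rising clear.

>>> {"op": "play_rows", "data": {"rows": [[66, [0, 0, 0], [0, 0, 0]], [75, [0, 0, 0], [0, 0, 0]], [92, [0, 0, 0], [0, 0, 0]], [92, [0, 0, -2], [0, 0, 0]], [92, [0, 0, -20], [0, 0, 0]], [92, [0, 0, -70], [0, 0, 0]], [92, [0, 0, -120], [0, 0, 0]], [92, [0, 0, -140], [0, 0, 0]]]}}

```text
clock: 26.0
tool_pos: [0.6095, -0.108, 0.2002]
tool_rot: [3.141, -0.0, 0.007]
ft_force: [-0.1, -0.5, -0.2]
opening: 0.918
grip_force: 0.0
```

>>> {"op": "play_rows", "data": {"rows": [[92, [-60, 0, 0], [0, 0, 0]], [92, [-120, 0, 0], [0, 0, 0]], [92, [-160, 0, 0], [0, 0, 0]], [92, [-160, 0, 0], [0, 0, 0]], [92, [-160, 0, 0], [0, 0, 0]], [92, [-160, 0, 0], [0, 0, 0]]]}}

```text
clock: 26.75
tool_pos: [0.4493, -0.1078, 0.1961]
tool_rot: [-3.141, -0.0, -0.001]
ft_force: [0.4, -0.6, 0.3]
opening: 0.916
grip_force: 0.0
```

Run:
```python
from h import *
s=read_state();print(s["tool_pos"],s["ft_force"],s["opening"])
c=capture("top");P=cloud(c)
print("red",mask_circle(c,P,(0,160,130),(6,255,255),(.61,-.109),.08))
print("tape",top_circle(P,(.609,-.108),.062,.08,.045))
q=P[(np.hypot(P[...,0]-.608,P[...,1]+.109)<.024)&(P[...,2]>.05)];print("plane",np.linalg.lstsq(np.c_[q[:,:2]-[.608,-.109],np.ones(len(q))],q[:,2],rcond=None)[0])
print("nip",top_circle(P,(.643,.15),.055,.08,.045))
print("tin",top_circle(P,(.455,-.237),.03,.055,.06)); print("bolt",top_circle(P,(.59,.30),.02,.06,.05))
h=cv2.cvtColor(c["pixels"],cv2.COLOR_RGB2HSV)
m=(cv2.inRange(h,(0,0,215),(180,40,255))>0)&(np.hypot(P[...,0]-.626,P[...,1]-.021)<.03);print("nut",P[m].mean(0))
save(c,"end.png",(180,110,470,300),2.7)
```

```text
[ 0.44931275 -0.10780178  0.19605302] [ 0.43603949 -0.55059807  0.2674835 ] 0.9161696079187505
red (454, 609.2, -108.8, 'r', 45.5, 'z', np.float64(0.005))
tape (538, 608.3, -109.6, 'r', 27.4, 'z', np.float64(0.0693))
plane [0.01445252 0.00043922 0.06940082]
nip (117, 642.8, 149.2, 'r', 17.4, 'z', np.float64(0.0636))
tin None
bolt (31, 592.8, 298.1, 'r', 4.7, 'z', np.float64(0.0393))
nut [0.62602287 0.01970481 0.01354374]
```

View pics/end.png

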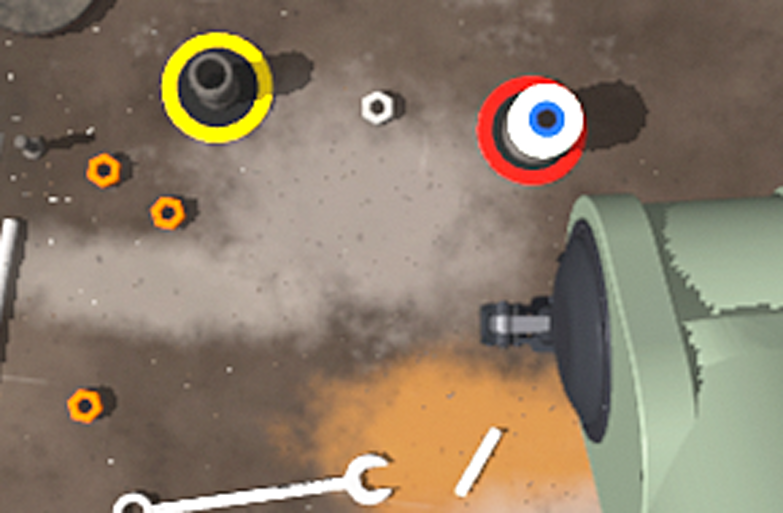

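The tape lies flat on the reducer at crop (546,119). The nut is midway at (377,107), the nipple is on the yellow pad, and the bolt is unmoved. The tin is hidden behind the arm here, but nothing went near it. I'm handing in.

```bash
python3 -c "
from rig import *
print(finish_job())"
```

```text
the job is handed in; nothing more can be done
None
```

I handed the job in with all four parts in place: reducer, nipple and nut within about 2 mm of target, tape flat on the reducer and centred to about 1 mm. The bolt had not moved. The tin was hidden behind the arm in the final picture, so I did not re-measure it. The hand-in gave no verdict.

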